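Dial the code and open the latch of the drive case

TASK

Unlock the steel case on the repair bench: turn the large dial so that its post stands at mark 3 and the small dial so that its post stands at mark 6, counting the eight marks clockwise from above with the broad mark as 0. Then, with both dials set, push the latch arm clockwise, towards the robot's left, until it lies parallel to the case's front edge between the two bright lines on the lid, and leave everything like that. Do not shift the drive, the cup or the screwdriver that lie beside the case.

Things in the scene. Friction and masses are not known exactly. Their poses are not given: they have to be found in the camera images.
- case: Closed grey steel case with a dark lid, fixed to the bench, 226 (x) x 326 (y) x 75 mm high. Origin: centre of its underside, on the bench. Its +x points to its hinged back, -x to the front edge (towards the robot), +y to the robot's left, z up. The flat lid top, 75 mm up, carries two dials and the latch, each with a steel post 14 mm thick that can be pushed sideways with closed fingertips (1 to 3 N).
- large_dial_base: Round dark plate under the large dial, 128 mm across, 8 mm thick, fixed on the lid, axes parallel to the case's. Origin: centre of its underside, on the lid, on the dial's axis. +x points to the broad mark 0; marks 1 to 7 are thin bright ticks every 45 deg clockwise from above (2 at -y, 4 at -x, 6 at +y) around the dial's rim. Which dial is on the left varies.
- large_dial (a joint): Angle of the large dial (black disc 100 mm across, 14 mm thick, top 97 mm above the bench): 0 with its post at the broad mark 0, growing clockwise from above, pi/4 per mark: mark 3 is 2.356 (or a whole turn more or less). It turns freely past 0 both ways without clicks; the value is not wrapped. Friction holds it where it is left.
- large_dial_post (a point): Half-way up the large dial's upright steel post, which is its pointer: 14 mm in diameter, 30 mm high above the disc, 40 mm from the axis; a bright line runs from it to the rim. The point is 112 mm above the bench and 15 mm above the disc.
- small_dial_base: Round dark plate under the small dial, 100 mm in diameter, 8 mm thick, fixed on the lid, 160 mm beside the large dial's. Origin, axes and marks as for the large one.
- small_dial (a joint): Angle of the small dial (black disc 76 mm in diameter, 14 mm thick, top 97 mm above the bench), read like the large one: mark 6 is 4.712 (or that plus or minus a whole turn). Friction holds it where it is left.
- small_dial_post (a point): Half-way up the small dial's upright steel post, its pointer: 14 mm in diameter, 30 mm high above the disc, 29 mm from the axis. The point is 112 mm above the bench and 15 mm above the disc.
- latch (a joint): Angle of the latch arm, a flat steel bar 20 mm wide, 10 mm thick, reaching 95 mm from its upright pivot. 0: straight out over the front edge (case's -x); grows clockwise from above; 1.571: along the case's +y, parallel to the front edge: open. Starts near 0, moves from -0.6 to 2.4, stays where it is left.
- latch_pivot (a point): On the latch arm's pivot axis, 55 mm in front of the lid's centre, 8 mm above the lid (83 mm above the bench).
- latch_post (a point): On the axis of the upright steel post at the latch arm's free end: 14 mm in diameter, 80 mm from the pivot, its top 130 mm above the bench, 35 mm above the bar. The point is 114 mm above the bench; the bar's top is 95 mm and the lid's top 75 mm above the bench.
- drive_c (a point): Centre of a loose bare metal hard drive, 147 x 102 x 26 mm, lying at the left of the case. Leave alone.
- cup_c (a point): Centre of a loose brown cardboard cup, 80 mm in diameter, 100 mm high, standing at the right of the case. Leave alone.
- driver_c (a point): Middle of a loose screwdriver with yellow handle, 200 mm long, 26 mm thick, lying at the right of the case. Leave alone.

How it is judged:
By the outcome, as a careful person would: the job done as asked, in the order asked, and still so for the second after the job is handed in, with the robot touching nothing.
It also fails if it takes over 51 s, if anything falls off the work surface, if the arm or the gripper's body presses on something with over 40 N, if the wrist force passes 120 N, or if a joint passes its speed limit or range.

ROBOT

A 6-joint arm with a two-finger parallel gripper is mounted at the origin on the work surface. World frame = base frame: x ahead of the robot, y to its left, z up, the work surface at z = 0. Lengths are in mm, angles in rad, forces in N, time in s.
With the tool pointing down it reaches from about 300 to 775 mm from the base axis. Payload 14.6 kg.
Tool frame: the origin (TCP) lies on the centre line of the jaws, within the pads' length; the fingertips stand 19 mm ahead of it and the grasp point (between the pads) is the TCP (bot.tip_reach is the distance from the TCP to the fingertips, in mm); y points along the fingers, x is the direction in which the jaws open and shut, and the axes are right-handed (so a half turn about y gives the same grasp; the last joint's range is limited). The gripper opens to 85 mm and grips with 20 to 120 N. Pads are 22 mm wide; open, the fingers measure 114 mm over their backs; the gripper's body (76 mm by 85 mm) begins 54 mm behind the grasp point. The pads swing forward as they close: fully open they stand 13 mm farther back than shut.
Start: joints at [-1.204, 0.3, 1.521, -0, 1.321, -0.067], TCP at [231.169, -499.05, 250.281] pointing down, gripper open.
Joint ranges: [-3.03, 3.03], [-0.79, 2.21], [0.23, 2.52], [-1.04, 4.18], [0, 3.07], [-2.55, 2.55]. Speed limits (rad/s): [2.22, 2.22, 2.57, 3.14, 3.14, 3.14].

INTERFACE

Orientations are given as a unit quaternion [w, x, y, z].
In Python, from rig import bot gives the robot as it stands. Calls block until the motion is done:
- bot.move_to(position, orientation): joint-space move of the TCP to a pose.
- bot.servo_line(position, attitude=None, speed=150, until_force=None): straight line of the TCP; attitude=None keeps the orientation; speed is the mean speed in mm/s. With until_force (N) it stops when the force on the tool has changed by that much, and returns True; else False.
- bot.move_joints(angles): joint-space move.
- bot.move_gripper(opening, grip_force=None): finger opening in mm; grip_force is the grip in N (None keeps the last); returns when the fingers have stopped.
- bot.dwell(seconds).
- bot.ik(position, orientation): joint angles nearest the present ones, or None.
- bot.read_state(): the state.
- bot.read_camera(name): name is "side" or "top"; returns a dict with "image" (384x512x3 uint8, blue, green, red), "depth" (384x512 float32, mm along the optical axis (not along the pixel's ray), 0 where there is no reading), "fovy" (degrees; the focal length in pixels is half the picture's height over the tangent of half this angle, whatever the lens; pixels are square), "cx", "cy" (the principal point, pixels), "k1" (the pictures are not rectified: a ray, as slopes to the right and down, at radius r is drawn at 1 + k1 r^2 times it, then the intrinsics apply), "eye" and "attitude" of the camera in the world. Camera axes: x right, y down, z forward; pixel columns grow to the right and rows downward; lengths in mm; the calibration is good to about 2 mm. A picture is of the moment at which its call begins.
A pose or a line that the arm cannot do raises bot.MotionError and nothing moves.
- bot.finish_job(): hands the job in, once; it reports no verdict.
The state is a dict: "clock": time; "joint_positions": joint angles; "qvel": joint speeds; "effort": joint torques, N m; "ee_pos": TCP position; "tool_rot": TCP orientation; "ft_force": force on the tool from outside, world axes, zero at the start; "moment": the same for the moment, N m; "grip_width": finger opening in mm.
Only numpy, scipy, OpenCV 4.12 (cv2) and the standard library are available. Lean on these libraries where they do the work, as an engineer would, in place of code of your own. Each camera call takes 0.05 s, during which the arm holds its last target. There are 200 camera calls.

## Working session

There is one attempt and no reset: what is moved stays moved. The work goes in short steps, each a Python script; the robot and the scene stay as the last script left them, time stands still between calls to the robot, and variables do not carry over. Pictures are saved under pics/ and viewed, about 8 in all and at most 12, crops included, and the job is handed in when it is done.

```bash
ls; mkdir -p pics; cat > h.py <<'E'
import numpy as np, cv2
from rig import bot
from scipy.spatial.transform import Rotation as R
def q2R(q): return R.from_quat([q[1],q[2],q[3],q[0]]).as_matrix()
def K(c):
    f=c["image"].shape[0]/2/np.tan(np.radians(c["fovy"])/2)
    return np.array([[f,0,c["cx"]],[0,f,c["cy"]],[0,0,1]]),np.array([c["k1"],0,0,0,0.])
def onplane(c,px,z):
    k,d=K(c); n=cv2.undistortPoints(np.array(px,float).reshape(-1,1,2),k,d).reshape(-1,2)
    r=np.c_[n,np.ones(len(n))]@q2R(c["attitude"]).T
    e=np.array(c["eye"]); return e+r*((z-e[2])/r[:,2])[:,None]
def proj(c,P):
    k,d=K(c); Rm=q2R(c["attitude"]).T
    return cv2.projectPoints(np.array(P,float).reshape(-1,3),cv2.Rodrigues(Rm)[0],-Rm@np.array(c["eye"]),k,d)[0].reshape(-1,2)
E
python3 - <<'E'
from h import *
for n in("top","side"):
    c=bot.read_camera(n); cv2.imwrite(f"pics/{n}0.png",c["image"]); np.save(f"{n}0.npy",c,allow_pickle=True)
    print({k:v for k,v in c.items() if k not in("image","depth")})
s=bot.read_state(); print(s["clock"],s["ee_pos"],s["tool_rot"],bot.tip_reach)
E
```

```text
pics
{'fovy': 54.192465344227934, 'cx': 257.3511516879175, 'cy': 193.51790006120473, 'k1': 0.014552867818790885, 'eye': array([ 522.41695098,   55.2260774 , 1059.45645783]), 'attitude': array([-0.01019908,  0.71595167, -0.69722293,  0.0344873 ])}
{'fovy': 42.17265182613653, 'cx': 254.9212896279579, 'cy': 198.13380013523556, 'k1': -0.021699188594385573, 'eye': array([ 558.19334088, -901.7893935 , 1089.79290192]), 'attitude': array([-3.78190675e-01,  9.25555392e-01, -1.78542426e-02,  5.05703369e-04])}
0.1 [ 231.10909925 -498.87895168  249.75371114] [ 0.59612068 -0.59563795  0.38098529 -0.38040211] 19.0
```

View pics/top0.png

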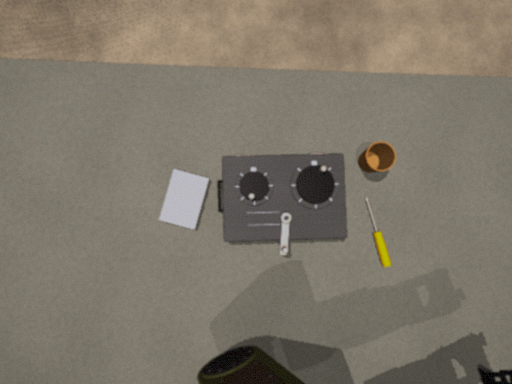

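View pics/side0.png

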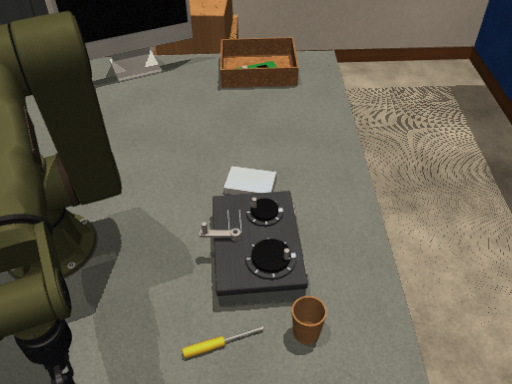

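The top view has image up = +x and left = +y. The large dial is near (315,185) with its post near (324,168). The small dial is near (254,186) with its post near (251,196). The latch pivot is near (286,217) with its post near (284,251). I'll zoom in.

```bash
python3 - <<'E'
from h import *
c=np.load("top0.npy",allow_pickle=True).item()
im=c["image"][140:270,210:360]; cv2.imwrite("pics/z0.png",cv2.resize(im,None,fx=5,fy=4.6 and 5 if 0 else 4.5,interpolation=cv2.INTER_CUBIC) if 0 else cv2.resize(im,None,fx=4.5,fy=4.5,interpolation=cv2.INTER_CUBIC))
# lid by depth -> world points
d=c["depth"]; v,u=np.nonzero(d>0)
k,dd=K(c); n=cv2.undistortPoints(np.c_[u,v].astype(float).reshape(-1,1,2),k,dd).reshape(-1,2)
P=np.array(c["eye"])+(np.c_[n,np.ones(len(n))]*d[v,u][:,None])@q2R(c["attitude"]).T
m=(P[:,2]>68)&(P[:,2]<120)&(u>215)&(u<352)&(v>145)&(v<260)
mm=np.zeros(d.shape,np.uint8); mm[v[m],u[m]]=255
mm=cv2.morphologyEx(mm,cv2.MORPH_OPEN,np.ones((41,41),np.uint8))
Q=P[mm[v,u]>0]
print(cv2.minAreaRect(Q[:,:2].astype(np.float32)),np.median(P[m][:,2]))
for z in(83,): 
  print(onplane(c,[[315,185],[254,186]],97),onplane(c,[[286.5,217]],83))
# high points on posts
h=(P[:,2]>108)&(P[:,2]<140)&(u>215)&(u<352)&(v>145)&(v<265)
for a,b,p in zip(u[h],v[h],P[h]): print(a,b,p.round(0))
E
```

```text
((516.371826171875, 48.773380279541016), (107.46267700195312, 118.39253234863281), 1.4477500915527344) 75.68642776824709
[[ 609.99652027 -125.76917422   97.        ]
 [ 602.93574287   32.03286376   97.        ]] [[525.50341937 -55.07419427  83.        ]]
322 166 [ 656. -137.  126.]
323 166 [ 655. -139.  130.]
324 166 [ 656. -142.  127.]
325 166 [ 656. -145.  128.]
320 167 [ 656. -136.  109.]
321 167 [ 653. -135.  127.]
322 167 [ 653. -137.  128.]
323 167 [ 653. -140.  126.]
324 167 [ 653. -142.  128.]
325 167 [ 653. -144.  128.]
320 168 [ 652. -134.  116.]
321 168 [ 650. -134.  128.]
322 168 [ 651. -137.  127.]
323 168 [ 651. -139.  129.]
324 168 [ 650. -142.  129.]
325 168 [ 651. -145.  127.]
326 168 [ 651. -147.  128.]
320 169 [ 650. -134.  115.]
321 169 [ 648. -135.  124.]
322 169 [ 648. -138.  124.]
323 169 [ 649. -140.  124.]
324 169 [ 648. -142.  126.]
325 169 [ 648. -145.  126.]
320 170 [ 648. -136.  109.]
321 170 [ 646. -136.  120.]
322 170 [ 646. -137.  127.]
323 170 [ 646. -140.  124.]
324 170 [ 646. -142.  126.]
325 170 [ 646. -145.  128.]
321 171 [ 645. -138.  112.]
322 1
[... 775 characters left out ...]

285 247 [451. -48. 126.]
286 247 [450. -52. 115.]
282 248 [447. -42. 113.]
283 248 [449. -43. 128.]
284 248 [449. -45. 131.]
285 248 [449. -48. 130.]
286 248 [449. -50. 129.]
287 248 [449. -53. 126.]
282 249 [445. -42. 117.]
283 249 [446. -43. 131.]
284 249 [446. -45. 130.]
285 249 [447. -48. 131.]
286 249 [447. -50. 130.]
287 249 [446. -53. 128.]
282 250 [443. -42. 118.]
283 250 [444. -43. 131.]
284 250 [444. -45. 133.]
285 250 [444. -48. 128.]
286 250 [444. -50. 128.]
287 250 [444. -53. 130.]
283 251 [442. -43. 130.]
284 251 [441. -45. 128.]
285 251 [442. -48. 131.]
286 251 [442. -50. 131.]
287 251 [442. -53. 129.]
284 252 [439. -46. 126.]
285 252 [439. -48. 129.]
286 252 [439. -51. 127.]
```

View pics/z0.png

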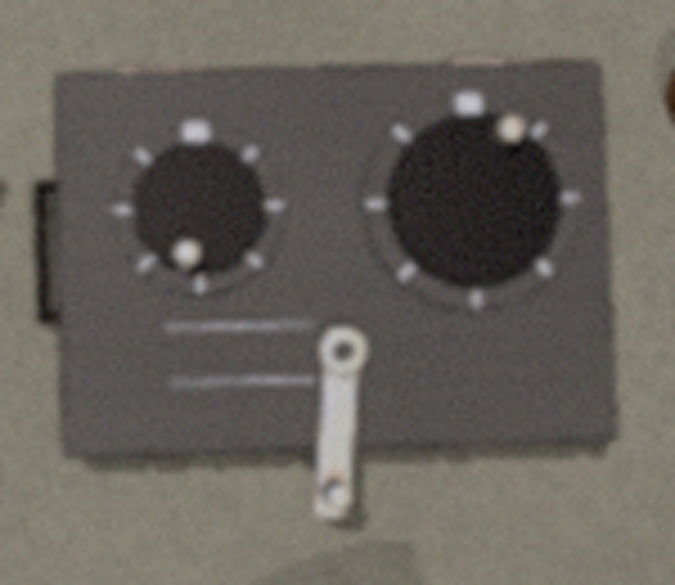

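The zoom shows clear marks. The large dial's post sits between marks 0 and 1, closer to 1. The small dial's post is just past mark 4, and the latch is near 0. Opposite marks average to the dial centres, so I'll compute the pose from those.

```bash
cat >> h.py <<'E'
def unz(p): return (np.array(p,float)+.5)/4.5-.5+[210,140]
ML=[[403,132],[375,203],[407,272],[476,298],[545,268],[571,197],[540,129]]  # marks 7,6,5,4,3,2,1
MS=[[142,156],[122,210],[147,262],[200,285],[255,261],[276,205],[250,153]]
def pose(c):
    out={};yaw=[]
    for n,M in(("L",ML),("S",MS)):
        P=onplane(c,unz(M),83)[:,:2]; ang=-np.pi/4*np.array([7,6,5,4,3,2,1])
        z=P[:,0]+1j*P[:,1]; A=np.c_[np.ones(7),np.exp(1j*ang)]
        s=np.linalg.lstsq(A,z,rcond=None)[0]; out[n]=np.array([s[0].real,s[0].imag]); yaw.append(np.angle(s[1])); print(n,out[n],abs(s[1]),yaw[-1],abs(A@s-z).max())
    v=out["S"]-out["L"]; y=np.arctan2(-v[0],v[1]); print("yaw",y,"dist",np.linalg.norm(v))
    return out,y,yaw
def wrap(a): return (a+np.pi)%(2*np.pi)-np.pi
E
python3 - <<'E'
from h import *
c=np.load("top0.npy",allow_pickle=True).item()
o,y,yw=pose(c)
g=cv2.cvtColor(c["image"],cv2.COLOR_BGR2GRAY)
pL=onplane(c,unz([[512,127]]),127)[0,:2]; pS=onplane(c,unz([[187,251]]),127)[0,:2]
for n,p in(("L",pL),("S",pS)):
    d=p-o[n]; print(n,p,np.linalg.norm(d),"cw",(-(np.arctan2(d[1],d[0])-y))%(2*np.pi))
piv=onplane(c,unz([[343,350]]),92)[0,:2]; lp=onplane(c,unz([[334,490]]),130)[0,:2]
d=lp-piv; print("latch",piv,lp,np.linalg.norm(d),"cw",wrap(-(np.arctan2(d[1],d[0])-y)-np.pi))
m=(o["L"]+o["S"])/2; print("mid-piv",m-piv)
# lid corners
print(onplane(c,unz([[57,74],[598,62],[613,440],[66,452]]),75)[:,:2])
# side check
s=np.load("side0.npy",allow_pickle=True).item()
for p in([*o["L"],97],[*o["S"],97],[*pL,127],[*pS,127],[*lp,130],[*piv,95]): print(proj(s,p))
im=s["image"][180:300,190:315]; cv2.imwrite("pics/zs0.png",cv2.resize(im,None,fx=4.5,fy=4.5,interpolation=cv2.INTER_CUBIC))
E
```

```text
L [ 613.75409003 -127.88795976] 57.43020197021381 0.05194011511110574 0.7029696146939792
S [604.60172893  32.38768738] 44.43687455831338 0.05784170334051945 1.0750936803287727
yaw 0.0570419306837273 dist 160.53675211908615
L [ 651.2087926 -140.6516844] 39.56977901008863 cw 0.3854773198210617
S [576.789384    39.19883212] 28.63421420027185 cw 3.4388041751793543
latch [524.4294259  -52.35238738] [447.69733682 -44.74226214] 77.10854362957042 cw 0.15589652808733323
mid-piv [84.74848358  4.60225118]
[[ 681.60375473  117.21105606]
 [ 698.66959557 -202.24944338]
 [ 476.04916627 -213.53256835]
 [ 461.57669477  105.13737587]]
[[271.68002214 254.3023733 ]]
[[265.00971669 208.05802626]]
[[287.36127917 250.32450907]]
[[254.6347763  198.95571819]]
[[205.66339854 223.0369756 ]]
[[235.97517362 233.11123346]]
```

View pics/zs0.png

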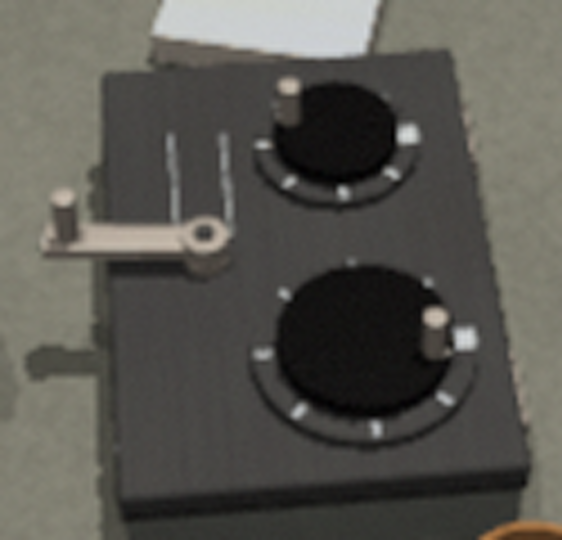

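The side view agrees with the top-view pose to about 1 px: post tops are at (286,250), (254,199) and (204,223), and pivot, radii and dial distance match the given sizes. My plan is to straddle each post loosely with the jaws along the tangent, follow the arc, then close to centre the post at the target.

```bash
cat >> h.py <<'E'
Y=0.057; OFF=np.array([-1.,0]); LO=124; HI=200
CEN={"L":np.array([613.75,-127.9])+OFF,"S":np.array([604.6,32.4])+OFF,"A":np.array([524.5,-52.])+OFF}
RAD={"L":40,"S":29,"A":80}; ZERO={"L":0,"S":0,"A":np.pi}
def quat(t):
    x=np.array([np.cos(t),np.sin(t),0]); y=np.array([0,0,-1.])
    q=R.from_matrix(np.c_[x,y,np.cross(x,y)]).as_quat(); return np.array([q[3],*q[:3]])
def wp(k,a,z,flip):
    th=Y+ZERO[k]-a; p=CEN[k]+RAD[k]*np.array([np.cos(th),np.sin(th)])
    return np.array([*p,z]),quat(th+np.pi/2+flip*np.pi)
def pick(k,a0,a1):
    best=None
    for f in(0,1):
        J=[bot.ik(*wp(k,a,LO,f)) for a in np.linspace(a0,a1,8)]
        if any(j is None for j in J): continue
        m=max(abs(j[5]) for j in J); jump=max(abs(np.diff(np.array(J)[:,5])))
        print(k,"flip",f,"j6",J[0][5],J[-1][5])
        if jump<1 and (best is None or m<best[0]): best=(m,f)
    return best[1]
def turn(k,a0,a1,step=.2):
    f=pick(k,a0,a1); bot.move_gripper(40,20)
    bot.move_to(*wp(k,a0,HI,f)); hit=bot.servo_line(wp(k,a0,LO,f)[0],until_force=8,speed=100)
    print("contact down",hit)
    if hit: bot.servo_line(wp(k,a0,HI,f)[0]); return
    bot.move_gripper(22,20); F=[]
    for a in np.linspace(a0,a1,int(np.ceil(abs(a1-a0)/step))+1)[1:]:
        bot.servo_line(*wp(k,a,LO,f),speed=60); F.append(np.linalg.norm(bot.read_state()["ft_force"]))
    print("F",np.round(F,1)); bot.move_gripper(10,20); s=bot.read_state(); print("grip",s["grip_width"],"F",s["ft_force"].round(1))
    bot.move_gripper(32,20); bot.servo_line(wp(k,a1,HI,f)[0],speed=150); print(bot.read_state()["clock"])
E
python3 - <<'E'
from h import *
pick("S",3.44,4.712); pick("A",.156,1.571)
turn("L",.385,2.356)
E
```

```text
S flip 1 j6 -1.324640309845889 -0.01634227112007247
A flip 1 j6 -1.6529452575619732 -0.07362494205856773
L flip 0 j6 -1.5109085338311845 0.4049525907768574
contact down False
F [0.4 0.4 0.3 0.9 0.9 0.7 1.2 1.2 0.4 0.8]
grip 13.078177142470542 F [ 0.4 -2.2  2. ]
8.5417
```

```bash
python3 - <<'E'
from h import *
turn("S",3.44,4.712)
p,q=wp("A",.156,HI,1); bot.move_to(p-[90,0,0],q)
c=bot.read_camera("top"); np.save("top1.npy",c,allow_pickle=True)
s=bot.read_camera("side"); np.save("side1.npy",s,allow_pickle=True); print(s is not None,bot.read_state()["clock"])
a=cv2.resize(c["image"][140:270,210:360],None,fx=4.5,fy=4.5,interpolation=cv2.INTER_CUBIC); cv2.imwrite("pics/z1.png",a)
b=cv2.resize(s["image"][180:300,190:315],None,fx=4.5,fy=4.5,interpolation=cv2.INTER_CUBIC); cv2.imwrite("pics/zs1.png",b)
E
```

```text
S flip 1 j6 -1.324640309845889 -0.01634227112007247
contact down False
F [0.8 0.6 0.4 0.5 0.3 0.9 0.5]
grip 13.069739729027813 F [-4.2  2.3  1.2]
15.0833
True 16.675
```

View pics/z1.png

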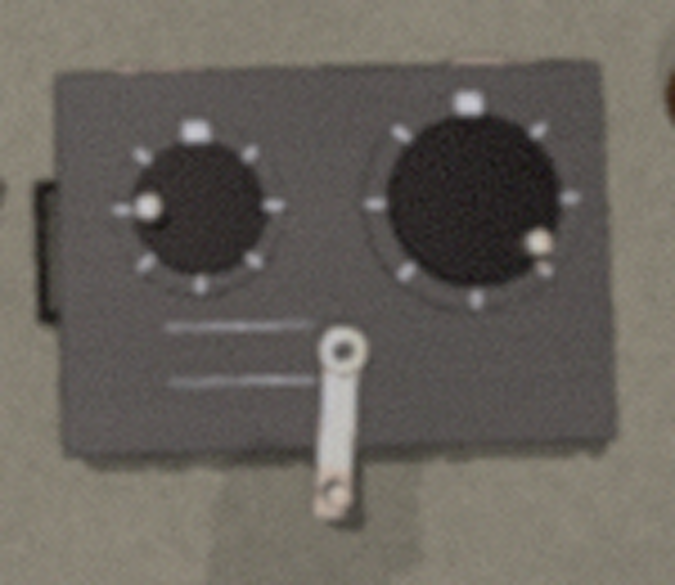

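View pics/zs1.png

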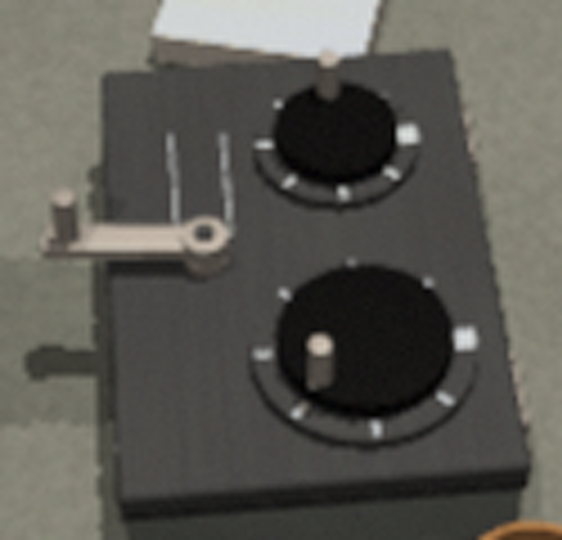

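The top view shows the large post at (539,241), next to mark 3, and the small post at (149,206), next to mark 6. I'll measure the angles in both views.

```bash
cat >> h.py <<'E'
def posts(c,crop,tag):
    # bright blobs near predicted target post tops
    for k,a in(("L",2.356),("S",4.712),("A",1.571)):
        z=130 if k=="A" else 127
        pred=proj(c,[*wp(k,a,z,0)[0]])[0]; x,y=np.round(pred).astype(int)
        g=cv2.resize(cv2.cvtColor(c["image"],cv2.COLOR_BGR2GRAY)[y-6:y+7,x-6:x+7],None,fx=8,fy=8,interpolation=cv2.INTER_CUBIC)
        n,l,st,ce=cv2.connectedComponentsWithStats((g>150).astype(np.uint8))
        for i in range(1,n):
            if st[i,4]<150: continue
            px=(ce[i]+.5)/8-.5+[x-6,y-6]; P=onplane(c,[px],z)[0,:2]; d=P-CEN[k]
            print(tag,k,"pred",pred.round(1),"px",px.round(1),"area",st[i,4]/64,"r",np.linalg.norm(d).round(1),"cw",((Y+ZERO[k]-np.arctan2(d[1],d[0]))%(2*np.pi)).round(3))
E
python3 - <<'E'
from h import *
for n in("top","side"): posts(np.load(n+"1.npy",allow_pickle=True).item(),0,n)
c=np.load("top1.npy",allow_pickle=True).item()
for k,p in(("L",[539,241]),("S",[149,206])):
    d=onplane(c,unz([p]),127)[0,:2]-CEN[k]+OFF; print(k,np.linalg.norm(d),(Y-np.arctan2(d[1],d[0]))%6.2832)
c=np.load("side1.npy",allow_pickle=True).item()
for k,p in(("L",[320,343]),("S",[328,60])):
    d=onplane(c,(np.array([p])+.5)/4.5-.5+[190,180],127)[0,:2]-CEN[k]; print("side",k,np.linalg.norm(d),(Y-np.arctan2(d[1],d[0]))%6.2832)
E
```

```text
top L pred [329.8 193.8] px [329.4 193.4] area 13.59375 r 38.4 cw 2.354
top S pred [242.5 185.1] px [242.3 185.4] area 14.96875 r 29.6 cw 4.684
side L pred [261.2 256.8] px [260.7 256.3] area 12.546875 r 39.5 cw 2.402
side S pred [263.6 192.9] px [263.8 189.6] area 78.0625 r 41.8 cw 4.758
L 38.800943505496825 2.362118096566047
S 28.694700836928305 4.649112520855582
side L 38.516239536978915 2.4251193086286325
side S 29.1544834298053 4.612548489159869
```

```bash
python3 - <<'E'
from h import *
c=np.load("side1.npy",allow_pickle=True).item()
u=lambda p:(np.array(p,float)+.5)/4.5-.5+[190,180]
for k,M,I,p in(("L",[[446,398],[376,428],[299,411],[263,354],[284,294],[351,263],[428,282]],range(1,8),[320,343]),("S",[[392,174],[344,193],[289,182],[263,145],[278,104]],range(1,6),[328,60])):
    P=onplane(c,u(M),83); z=P[:,0]+1j*P[:,1]; A=np.c_[np.ones(len(z)),np.exp(-1j*np.pi/4*np.array(list(I)))]
    s=np.linalg.lstsq(A,z,rcond=None)[0]; r=onplane(c,u([p]),127)[0]; w=(r[0]+1j*r[1]-s[0])
    print(k,s[0],abs(s[1]),np.angle(s[1]),abs(A@s-z).max(),"post r",abs(w),"cw",(-np.angle(w/s[1]))%6.2832, "with Y",(Y-np.angle(w))%6.2832)
E
```

```text
L (611.31346766822-122.71715941717243j) 58.53617686910934 0.06396027168652392 1.6400996180474716 post r 41.37842776470042 cw 2.3179596767761477 with Y 2.3109994050896234
S (602.4042308494384+36.60037501761198j) 45.233829595382325 0.059662393660556694 1.328067675956227 post r 24.82443097785605 cw 4.636358440729545 with Y 4.633696047068988
```

The large dial reads 2.36 from the top and 2.32 from the side, which is good. Every reading of the small dial is about 0.06 low, so I'll nudge it. Then I'll do the latch and check.

```bash
python3 - <<'E'
from h import *
turn("S",4.72,4.765)
turn("A",.156,1.571)
p,q=wp("A",.156,HI,1); bot.move_to(p-[110,0,0],q)
c=bot.read_camera("top"); np.save("top2.npy",c,allow_pickle=True)
s=bot.read_camera("side"); np.save("side2.npy",s,allow_pickle=True); print(bot.read_state()["clock"])
posts(c,0,"top")
a=cv2.resize(c["image"][140:270,210:360],None,fx=4.5,fy=4.5,interpolation=cv2.INTER_CUBIC); cv2.imwrite("pics/z2.png",a)
cv2.imwrite("pics/side2.png",s["image"])
E
```

```text
S flip 1 j6 -0.008337531919967667 0.03663194727931929
contact down False
F [1.1]
grip 13.325536952575703 F [-2.1  1.3  1.5]
21.1
A flip 1 j6 -1.6529452575619732 -0.07362494205856773
contact down False
F [0.9 0.7 0.6 0.4 0.4 0.5 0.6 1.2]
grip 13.029785066943962 F [-1.6  0.8  1.4]
28.3417
29.8917
top L pred [329.8 193.8] px [329.4 193.4] area 13.109375 r 38.4 cw 2.354
top S pred [242.5 185.1] px [242.3 184.7] area 15.484375 r 29.7 cw 4.742
top A pred [255.2 218.8] px [255.2 218.7] area 72.03125 r 79.8 cw 1.574
```

View pics/z2.png

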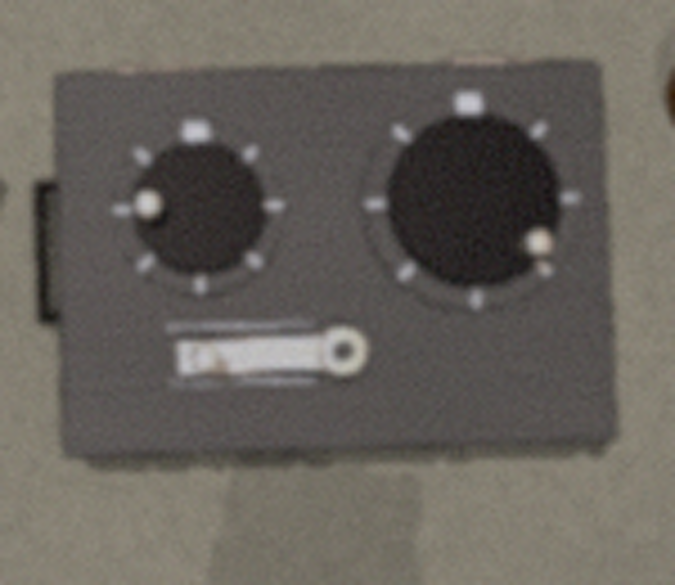

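View pics/side2.png

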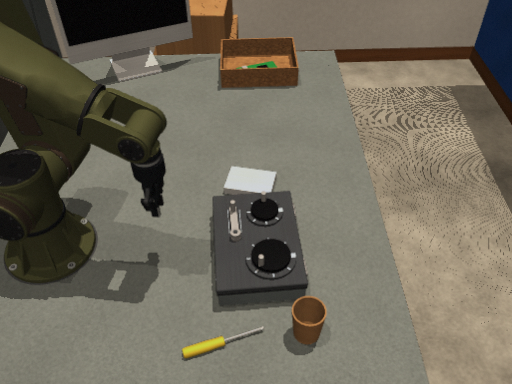

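The latch arm, from (343,350) to (180,357), lies between the two lines and parallel to them. The dial posts are at marks 3 and 6. The drive, cup and screwdriver haven't moved, and the arm is clear. I'm handing in.

```bash
python3 -c "
from rig import bot
bot.finish_job()"
```

```text
the job is handed in; nothing more can be done
```

The case is set as asked, and I handed the job in at about 30 s. I turned the large dial to mark 3, then the small dial to mark 6, then pushed the latch clockwise until it was parallel to the front edge.

| Part | Target (rad) | Last top-view reading (rad) |
|---|---|---|
| Large dial | 2.356 | 2.354 |
| Small dial | 4.712 | 4.742 |
| Latch | 1.571 | 1.574 |

- **Small dial:** it first read about 0.06 low in both views, so I set it again before moving the latch.
- **Latch reading:** the latch figure is rough, because the image measurement merged the post with the bar. The picture does show the bar lying between the two lines.
- **Side view:** its angles disagreed with the top view by up to about 0.07 rad before the latch move, roughly what the 2 mm camera calibration allows. In the last side picture I checked the positions only by eye.
- **Other objects:** the drive, cup and screwdriver looked unmoved in that last side picture. Wrist forces stayed below about 5 N where I read them, and the robot was clear of everything.

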